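# Drive the spent cartridge out of a gas filter housing

## Task

The gas filter housing is clamped in the knock-out stand with its spent orange cartridge still inside. Flip the red-knobbed cam lever right over, away from the side it leans to, to free the cartridge; then take the slim blue-handled push rod and drive the cartridge through from the brass inlet end until it drops out of the far end into the blue catch tray. Draw the rod out and lay it back in its slot in the rest, leave the lever open, keep the gripper's fingers off the cartridge, and do not shift the other things on the bench.

Things in the scene. Friction and masses are not known exactly. Their poses are not given: they have to be found in the camera images.
- stand: fixed stand: blue base plate 105 x 90 mm, two dark saddles (caps to z 126 mm), clamping a horizontal clear filter housing 110 mm long, 49 mm across, from x = -55 (brass inlet) to +55 mm (open outlet). Origin on the bench under the housing's middle; +x is the direction in which the cartridge is driven out, z up. Bore axis: y = 0, z = 95 mm, along x
- inlet_mouth (a point): centre of the brass inlet's face (stand x = -55, z = 95 mm). Mouth 28 mm wide and 5 mm deep, then a 20 mm hole, 10 mm long, opening into the 30 mm bore, which begins at stand x = -40 mm. The cartridge cannot leave through the inlet
- outlet_mouth (a point): centre of the outlet's face, where the 30 mm bore ends: stand x = +55, z = 95 mm
- cam_lever (a joint): angle of the cam lever (rad) about a pin along the bore at stand x = 40, y = 0, z = 129 mm. 0 (locked): arm leans 35 degrees to the stand's -y side, its lobe dips into the bore ahead of the cartridge. Grows as the arm swings over the top to +y; stop at 1.4; lobe clear above 0.8. Friction 0.12 N m (2 to 4 N at the knob) holds it where it is left. Starts at 0 to 0.25
- cam_knob (a point): centre of the red ball, 20 mm across, at the end of the cam lever's 9 mm arm, 70 mm from the pin; it moves on an arc about the pin, rising 13 mm or less to the top, and a finger behind it must give way upward or follow the arc, or it rubs and jams
- cartridge: spent filter cartridge, orange with two white bands, round, 27 mm across and 55 mm long, 80 to 150 g, lying loose in the bore. Origin at its centre, x along its axis
- push_rod: slim rod: blue square handle 20 x 20 mm, steel shaft 14 mm across, white tapered nose 16 mm across; 187 mm long, 80 to 125 g. Origin on its axis, where to grip; the handle runs from 42 mm behind it to 16 mm ahead, +x points to the nose, whose end is 145 mm ahead; balance point about 55 mm ahead. Lies in one of the rest's two slots (which one varies), nose to the rest's +x
- rod_tip (a point): centre of the nose's end face, 145 mm ahead of the push rod's origin
- rod_rest: fixed grey rest, base 110 x 125 x 8 mm, origin under its middle, on the bench. Two V slots along its x axis at y = -35 and +35 mm, each a pair of V forks, 8 mm thick, at x = -40 and +45 mm, 40 mm wide at their tops (z 57 mm). A rod lies in them with its axis at z = 50 mm, its origin at about x = -75 mm (handle clear of the forks), nose to +x
- catch_tray: fixed blue open tray under the outlet, 135 (x) x 115 (y) x 32 mm high, walls 4 mm, floor 7 mm. Origin under its middle, on the bench
- thick_rod: bystander in the rest's other slot: green-handled rod of the same make as the push rod, same frame, but with a 26 mm nose that does not enter the inlet
- inlet_cap: bystander: brass cap, 46 mm across, 31 mm high, loose on the bench; origin under its middle
- outlet_cap: bystander: aluminium cap, 52 mm across, 35 mm high, loose; origin under its middle
- new_cartridge: bystander: new green cartridge standing upright, 27 mm across, 55 mm high, loose; origin under its middle
- spanner: bystander: spanner 170 mm long lying on the bench
- amber_bottle: bystander: amber bottle, 60 mm across, 130 mm high, loose; origin under its middle
- jar: bystander: clear jar with white lid, 52 mm across, 60 mm high, loose; origin under its middle
- vial: bystander: small glass vial with blue cap, 22 mm across, 48 mm high, loose; origin under its middle
Mind the look-alikes: they are no part of the job. Leave any green or turquoise look-alike of the rod_rest alone.

How it is judged:
By the outcome, as a careful person would: the job done as asked, in the order asked, and still so for the second after the job is handed in, with the robot touching nothing.
It also fails if it takes over 67 s, if anything falls off the work surface, if the arm or the gripper's body presses on something with over 40 N, if the wrist force passes 120 N, or if a joint passes its speed limit or range.

## Robot

A 6-joint arm with a two-finger parallel gripper is mounted at the origin on the work surface. World frame = base frame: x ahead of the robot, y to its left, z up, the work surface at z = 0. Lengths are in m, angles in degrees, forces in N, time in s.
With the tool pointing down it reaches from about 0.4 to 0.825 m from the base axis. Payload 7 kg.
Tool frame: the origin (TCP) lies between the finger pads; the fingertips stand 19 mm ahead of it and the grasp point (between the pads) is the TCP; z points along the fingers, y is the line along which they close (so a half turn about z gives the same grasp; the last joint's range is limited). The gripper opens to 88 mm and grips with 3 to 60 N. Pads are 19 mm wide; open, the fingers measure 130 mm over their backs; the gripper's body (78 mm by 193 mm) begins 47 mm behind the grasp point.
Start: joints at [88.814, 20.546, 0.682, 0, -70.136, -16.507], TCP at [0.205, 0.643, 0.246] pointing down, gripper open.
Joint ranges: [-176.03, 176.03], [-82.01, 121.73], [-58.28, 71.71], [-173.87, 95.51], [-174.79, -0.11], [-173.66, 173.66]. Speed limits (degrees/s): [136.94, 136.94, 172.46, 180, 180, 180].

## Interface

Orientations are given as [roll, pitch, yaw] about the fixed x, y, z axes, in that order (R = Rz(yaw) Ry(pitch) Rx(roll)).
In Python, from plant import get_obs, snapshot, close_job, spot_in, spot_point gives the robot as it stands.
- The arm moves only by the tool play_rows, never from a script. Its argument "plan" is a list of rows, each a list of 6 numbers: the shift along the tool's x, y, z in cm, then the turn, a rotation vector about the tool's x, y, z in degrees. A call has 1 to 20 rows; each row shifts and turns the commanded pose from where the row before left it, along the tool's axes as they then stand; what a row does not reach is not made up. A row lasts 1/12 s, in which the tool goes at most 41.7 mm and 7.16 degrees, less where a joint would pass 70% of its speed; a pose out of reach is approached as far as the arm can. A call is refused whole if a number of a shift passes 4.17 or a number of a turn 7.16, either way. A call with a gripper value outside its range is refused whole. "grip" is the finger opening in cm, from 0 to 8.76, set as the call begins (left out, the last holds). The fingers move at their own pace and stop on an object; the grip force is fixed at half the most. Time passes only in rows, so rows that do not move let the fingers close. It gives the time, the measured TCP pose, the force, the opening and the grip force at its end, in the units of the state.
- get_obs(): the state, without advancing time (a new reading comes with each control period).
- snapshot(name): name is "side" or "top"; returns a dict with "frame" (400x640x3 uint8, red, green, blue), "fx", "fy", "cx", "cy" (pixels), "position" and "attitude" of the camera in the world. Camera axes: x right, y down, z forward; pixel columns grow to the right and rows downward; lengths in m; the calibration is good to about 2 mm. A picture is of the moment at which its call begins. There is no depth.
- close_job(): hands the job in; it is judged then, once.
Trained networks look in the newest picture that a camera, given by its name, has taken for a name from the list of things; names that differ only in an ending like _2 or _b are one class to them, and where a whole thing is asked for, a point or a joint stands for the part that bears it (a point fixed in the world has none). Each returns a list of dicts, best first, with "score" (0 to 1); they miss things now and then, are a little off and sometimes report something else, mostly with a low value. They report only what shows in the picture. A call takes as long as a camera call. They do not tell look-alikes from the thing itself.
- spot_in(camera, thing): "position" ([x, y, z] in m, in world coordinates, good to about 4 mm: the middle of the surface that is visible of it).
- spot_point(camera, thing): "position" ([x, y, z] in m, in world coordinates, good to about 4 mm: a listed point, or the origin of a listed thing).
The state is a dict: "clock": time; "joint_pos": joint angles; "qvel": joint speeds; "tau": joint torques, N m; "tool_pos": TCP position; "orientation": TCP orientation; "force": force on the tool from outside, world axes, zero at the start; "moment": the same for the moment, N m; "opening": finger opening in m; "gripper_force": force on a finger pad.
Only numpy, scipy, OpenCV 4.12 (cv2) and the standard library are available. Lean on these libraries where they do the work, as an engineer would, in place of code of your own. Each camera call takes 0.05 s, during which the arm holds its last target. There are 200 camera calls.

## Working session

There is one attempt and no reset: what is moved stays moved. The work goes in short steps, Python scripts to look and compute and a tool call to move; the robot and the scene stay as the last step left them, time stands still between calls to the robot, and variables do not carry over. Pictures are saved under pics/ and viewed, at most 10 in all, crops included, and the job is handed in when it is done.

Besides the shell and the picture viewer there is one more tool, called by a JSON object that holds its "method" and its "body". play_rows: Moves the arm, as the interface text tells. Its arguments: {"type":"object","properties":{"plan":{"type":"array","items":{"type":"array","items":{"type":"number"}}},"grip":{"type":"number"}},"required":["plan"]}

```bash
mkdir -p pics; ls; python3 - <<'E'
from plant import *
import cv2,numpy as np
for c in ("side","top"):
    s=snapshot(c); cv2.imwrite(f"pics/{c}0.png",s["frame"][:,:,::-1])
    print(c,s["fx"],s["fy"],s["cx"],s["cy"],s["position"],s["attitude"])
    for t in ["stand","inlet_mouth","outlet_mouth","cam_knob","push_rod","rod_tip","thick_rod","rod_rest","catch_tray","cartridge"]:
        print(t,[(np.round(r["position"],3).tolist(),round(r["score"],2)) for r in spot_point(c,t)[:3]])
o=get_obs();print(o)
E
```

```text
pics
side 419.66125625841556 419.66125625841556 318.03138114121816 191.77475016993213 [ 0.40420225 -0.6115451   0.75749428] [-133.23533371    1.14864285  -10.6906564 ]
stand [([0.61, -0.023, -0.002], 0.89), ([0.388, 0.248, 0.05], 0.35)]
inlet_mouth [([0.594, 0.024, 0.09], 0.56)]
outlet_mouth [([0.622, -0.073, 0.095], 0.58)]
cam_knob [([0.589, -0.073, 0.189], 0.6)]
push_rod [([0.451, 0.271, 0.047], 0.6)]
rod_tip [([0.494, 0.134, 0.052], 0.72), ([0.45, 0.268, 0.048], 0.16)]
thick_rod [([0.387, 0.247, 0.051], 0.75), ([0.711, 0.129, -0.003], 0.38), ([0.522, -0.153, -0.001], 0.35)]
rod_rest [([0.609, 0.362, 0.001], 0.93), ([0.36, -0.003, 0.0], 0.78), ([0.238, 0.246, -0.004], 0.61)]
catch_tray [([0.636, -0.125, -0.0], 0.6)]
cartridge [([0.45, 0.273, 0.048], 0.17)]
top 472.49915762960177 472.49915762960177 315.5157594556078 194.41818923101567 [0.27127935 0.034346   1.38367678] [-169.63102084    0.98005287  -91.2268229 ]
stand [([0.612, -0.024, -0.001], 0.86), ([0.389, 0.245, 0.05], 0.22)]
inlet_mouth [([0.595, 0.027, 0.093], 0.77)]
outlet_mouth [([0.624, -0.083, 0.094], 0.96), ([0.635, -0.1
[... 408 characters left out ...]
.049], 0.61)]
cartridge []
{'clock': 1.1, 'joint_pos': array([ 8.88148817e+01,  2.05451328e+01,  6.83394974e-01,  1.72346974e-03,
       -7.01332006e+01, -1.65069924e+01]), 'qvel': array([ 0.0267831 , -0.06873077, -0.12674336, -0.01647586,  0.0192291 ,
       -0.0734136 ]), 'tau': array([-1.06839503e-03, -5.82404208e+01,  2.93287432e+01,  7.00195760e+00,
        1.21828265e-02, -3.45262652e-05]), 'tool_pos': array([0.20515469, 0.64307951, 0.24559146]), 'orientation': array([-1.79994686e+02, -1.15964018e-04, -1.76915251e+01]), 'force': array([ 0.15021756, -0.4683755 ,  0.37665891]), 'moment': array([ 0.03162335, -0.05427315, -0.01694719]), 'gripper_force': 0.0, 'opening': 0.08767785726810258}
```

View pics/side0.png

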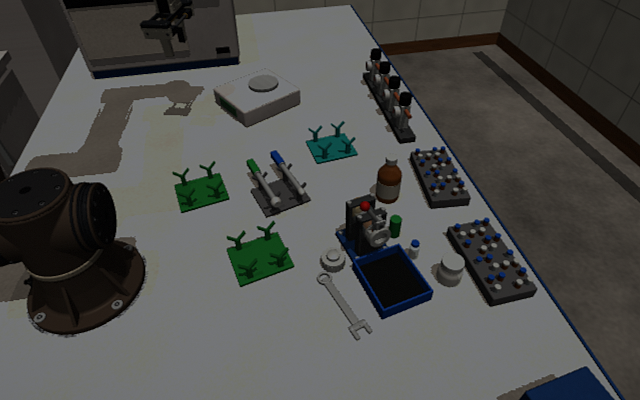

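View pics/top0.png

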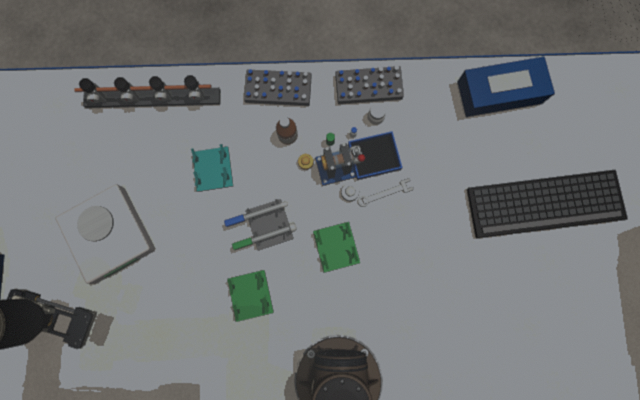

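Candidates for the rod: the blue-handled one at side (278,158), top (235,221), and the green-handled one at side (252,165), top (243,241). The grey rest is at side (280,190). The look-alike rests are green at (200,188) and (260,258), and turquoise at (332,147). I choose the blue rod in the grey rest and will check it in a close crop.

```bash
cat > h.py <<'E'
from plant import *
import numpy as np, cv2
from scipy.spatial.transform import Rotation as R
def med(t,n=3,fn=spot_point,near=None,cams=("side","top")):
    out=[]
    for c in cams:
        P=[]
        for _ in range(n):
            snapshot(c); r=fn(c,t)
            r=[q for q in r if near is None or np.linalg.norm(np.array(q["position"])-near)<.05]
            if r: P.append(r[0]["position"])
        m=np.median(P,0) if P else np.full(3,np.nan)
        out.append(m)
    print(t,*[np.round(m*1000,1) for m in out]); return np.nanmean(out,0)
def delta(pos,yaw):   # remaining shift in tool axes [cm] and turn [deg]
    o=get_obs(); Rt=R.from_euler('xyz',o["orientation"],degrees=True)
    G=R.from_euler('xyz',[180,0,yaw],degrees=True)
    print("tool",np.round(o["tool_pos"],4),np.round(o["orientation"],2),"turn",np.round((Rt.inv()*G).as_rotvec(degrees=True),2),
     "shift now-axes",np.round(Rt.inv().apply(np.array(pos)-o["tool_pos"])*100,2),"goal-axes",np.round(G.inv().apply(np.array(pos)-o["tool_pos"])*100,2))
def proj(s,p):
    Rc=R.from_euler('xyz',s["attitude"],degrees=True); q=Rc.inv().apply(np.array(p)-s["position"])
    return np.array([s["cx"]+s["fx"]*q[...,0]/q[...,2],s["cy"]+s["fy"]*q[...,1]/q[...,2]]).T
E
python3 - <<'E'
from h import *
i=med("inlet_mouth",near=[.595,.026,.093]);o=med("outlet_mouth",near=[.623,-.08,.094]);s=med("stand",near=[.611,-.023,0]);k=med("cam_knob",near=[.588,-.072,.19])
p=med("push_rod",near=[.451,.27,.05]);t=med("rod_tip",near=[.496,.135,.05]);g=med("rod_rest",near=[.439,.191,0]);med("thick_rod",near=[.386,.249,.05]);b=med("amber_bottle");c=med("catch_tray",near=[.635,-.127,0])
d=(o-i);print("axis",np.degrees(np.arctan2(d[1],d[0])),np.linalg.norm(d)); d=t-p;print("rod",np.degrees(np.arctan2(d[1],d[0])),np.linalg.norm(d))
S=snapshot("side"); a=S["frame"]; x=cv2.resize(a[130:220,230:330],None,fx=4,fy=4,interpolation=2);y=cv2.resize(a[180:290,325:435],None,fx=3.3,fy=3.3,interpolation=2)
x=cv2.resize(x,(396,360));y=cv2.resize(y,(396,360));cv2.imwrite("pics/c1.png",np.clip(np.hstack([x,y])[:,:,::-1]*1.7,0,255))
E
```

```text
inlet_mouth [593.6  23.3  89.4] [594.7  23.8  95.4]
outlet_mouth [620.6 -76.6  92.2] [626.2 -82.   94. ]
stand [ 6.104e+02 -2.400e+01 -5.000e-01] [613.3 -25.1  -1.4]
cam_knob [589.1 -71.5 188. ] [584.8 -71.6 193.4]
push_rod [451.  269.4  47.3] [452.  270.3  49. ]
rod_tip [493.5 134.2  50.3] [495.5 137.   53.1]
rod_rest [439.1 188.5  -3.7] [438.8 192.2  -0.9]
thick_rod [384.8 246.   51.6] [385.7 248.3  50. ]
amber_bottle [710.1 131.7  -2.5] [714.2 131.3  -3. ]
catch_tray [ 637.4 -126.     0.9] [ 635.1 -129.4   -1.1]
axis -74.13741204752552 0.10692370527623893
rod -72.23674407707384 0.14098919506472826[ WARN:0@70.934] global loadsave.cpp:1063 imwrite_ Unsupported depth image for selected encoder is fallbacked to CV_8U.
```

View pics/c1.png

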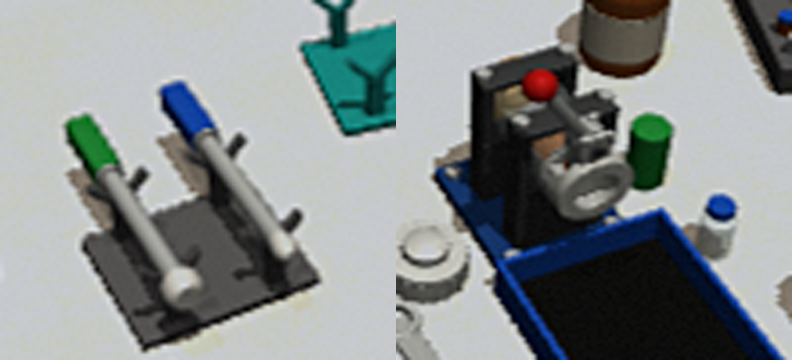

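The crop shows the blue rod with its slim white nose at crop (190,110)–(285,250), so it is the right one. The thick green rod lies beside it. The red knob at (540,85) leans to the robot's side. I turn the tool first, then travel to above the knob.

{"method": "play_rows", "body": {"plan": [[0,0,-0.2,0,0,7.1],[0,0,-0.2,0,0,7.1],[0,0,-0.2,0,0,7.1],[0,0,-0.2,0,0,7.1],[0,0,-0.2,0,0,7.1],[0,0,-0.2,0,0,7.1],[0,0,-0.2,0,0,7.1],[0,0,0,0,0,7.1]], "grip": 4}}

```text
clock: 7.82
tool_pos: [0.2052, 0.6432, 0.2601]
orientation: [-180.0, 0.0, -74.8]
force: [0.4, -0.0, -0.0]
opening: 0.0421
gripper_force: 0.0
```

{"method": "play_rows", "body": {"plan": [[3.95,-0.88,0],[3.95,-0.88,0]]}}

```text
schema error: expected 6 numbers
```

{"method": "play_rows", "body": {"plan": [[3.95,-0.88,0,0,0,0],[3.95,-0.88,0,0,0,0],[3.95,-0.88,0,0,0,0],[3.95,-0.88,0,0,0,0],[3.95,-0.88,0,0,0,0],[3.95,-0.88,0,0,0,0],[3.95,-0.88,0,0,0,0],[3.95,-0.88,0,0,0,0],[3.95,-0.88,0,0,0,0],[3.95,-0.88,0,0,0,0],[3.95,-0.88,0,0,0,0],[3.95,-0.88,0,0,0,0],[3.95,-0.88,0,0,0,0],[3.95,-0.88,0,0,0,0],[3.95,-0.88,0,0,0,0],[3.95,-0.88,0,0,0,0],[3.95,-0.88,0,0,0,0],[3.95,-0.88,0,0,0,0],[3.95,-0.88,0,0,0,0],[3.95,-0.88,0,0,0,0]]}}

```text
clock: 9.48
tool_pos: [0.5866, -0.0732, 0.2598]
orientation: [-180.0, -0.0, -74.5]
force: [0.4, 1.1, 0.0]
opening: 0.04
gripper_force: 0.0
```

```bash
python3 - <<'E'
from h import *
delta([.587,-.0715,.205],-74.5)
S=snapshot("side");cv2.imwrite("pics/c2.png",cv2.resize(S["frame"][100:250,290:450],None,fx=4,fy=4,interpolation=2)[:,:,::-1])
E
```

```text
tool [ 0.5866 -0.0732  0.2598] [-1.7996e+02 -1.0000e-02 -7.4490e+01] turn [-0.04 -0.01  0.01] shift now-axes [-0.16 -0.08  5.48] goal-axes [-0.15 -0.08  5.48]
```

View pics/c2.png

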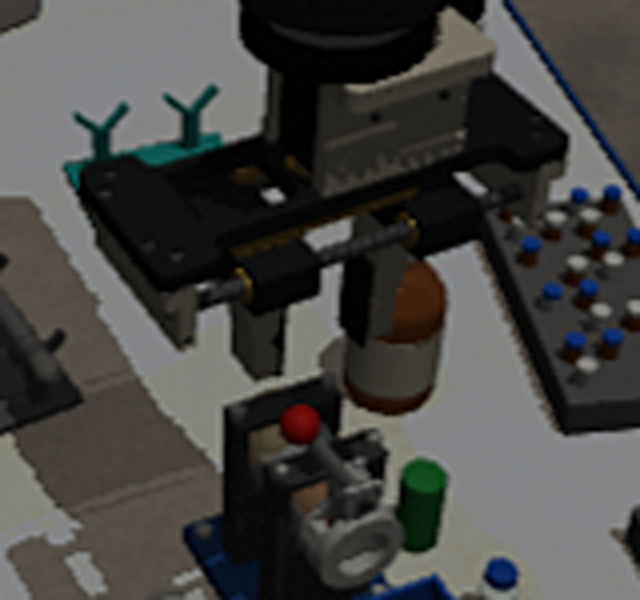

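The picture shows the fingers straddling the knob (crop (300,424)), with the tips at (265,375) and (380,335). I descend around it and sweep the arc.

{"method": "play_rows", "body": {"plan": [[-0.1,0.1,1.8,0,0,0],[0,0.1,1.8,0,0,0],[0,0,1.8,0,0,0],[0,0,0,0,0,0]]}}

```text
clock: 9.87
tool_pos: [0.5817, -0.071, 0.2019]
orientation: [179.7, 0.1, -74.6]
force: [-0.7, -0.3, -0.2]
opening: 0.0402
gripper_force: 0.0
```

{"method": "play_rows", "body": {"plan": [[0,-0.7,0,0,0,0],[0,-0.6,0,0,0,0],[0,-0.6,-0.25,0,0,0],[0,-0.6,-0.25,0,0,0],[0,-0.6,-0.15,0,0,0],[0,-0.6,-0.15,0,0,0],[0,-0.6,-0.05,0,0,0],[0,-0.6,-0.05,0,0,0],[0,-0.6,0.05,0,0,0],[0,-0.6,0.05,0,0,0],[0,-0.6,0.15,0,0,0],[0,-0.6,0.15,0,0,0]]}}

```text
clock: 10.87
tool_pos: [0.6547, -0.051, 0.2102]
orientation: [180.0, 0.0, -74.5]
force: [-1.6, 0.2, 0.5]
opening: 0.0401
gripper_force: 0.9
```

{"method": "play_rows", "body": {"plan": [[0,-0.55,0.25,0,0,0],[0,-0.55,0.28,0,0,0],[0,-0.5,0.32,0,0,0],[0,-0.5,0.35,0,0,0],[0,-0.4,0.35,0,0,0],[0,-0.2,0.1,0,0,0],[0,0,0,0,0,0]]}}

```text
clock: 11.45
tool_pos: [0.677, -0.0453, 0.1935]
orientation: [179.5, -0.0, -74.5]
force: [-12.5, -3.8, 8.7]
opening: 0.0405
gripper_force: 6.7
```

```bash
python3 - <<'E'
from h import *
S=snapshot("side")
print(spot_point("side","cam_knob")[:2],get_obs()["force"])
E
```

```text
[{'position': [0.6716, -0.0551, 0.1759], 'score': 0.52}] [-11.21526036  -2.96191321   7.29281134]
```

Lever at its stop. I back off, rise, and head for the rod.

{"method": "play_rows", "body": {"plan": [[0,0.6,-0.2,0,0,0],[0,0,-3.5,0,0,0],[0,0,-3.5,0,0,0],[-4,0.5,0,0,0,0],[-4,0.5,0,0,0,0],[-4,0.5,0,0,0,0],[-4,0.5,0,0,0,0],[-4,0.5,0,0,0,0],[-4,0.5,0,0,0,0],[-4,1,0,0,0,0],[-4,1,0,0,0,0],[-3.8,1.5,0,0,0,0],[0,3,2,0,0,-2.3],[0,3,2,0,0,0]], "grip": 5}}

```text
clock: 12.72
tool_pos: [0.4579, 0.2678, 0.2258]
orientation: [-179.8, 0.1, -71.9]
force: [-0.3, 0.2, -0.8]
opening: 0.0501
gripper_force: 0.0
```

```bash
python3 - <<'E'
from h import *
delta([.4515,.2695,.05],-72.2)
snapshot("side");print(spot_point("side","cam_knob")[:2])
E
```

```text
tool [0.4579 0.2678 0.2258] [-1.7984e+02  1.2000e-01 -7.1900e+01] turn [-0.16  0.12  0.3 ] shift now-axes [-0.32  0.6  17.58] goal-axes [-0.35  0.56 17.58]
[{'position': [0.672, -0.0531, 0.1756], 'score': 0.57}, {'position': [0.4499, 0.2699, 0.0502], 'score': 0.54}]
```

{"method": "play_rows", "body": {"plan": [[-0.3,0.6,3,0,0,0.3],[0,0,4,0,0,0],[0,0,4,0,0,0],[0,0,3,0,0,0],[0,0,2,0,0,0],[0,0,1.6,0,0,0],[0,0,0,0,0,0]]}}

```text
clock: 13.4
tool_pos: [0.4509, 0.2648, 0.0469]
orientation: [179.8, -0.1, -72.5]
force: [-0.4, -0.8, -0.7]
opening: 0.0502
gripper_force: 0.0
```

{"method": "play_rows", "body": {"plan": [[0,0,0,0,0,0],[0,0,0,0,0,0],[0,0,0,0,0,0],[0,0,0,0,0,0],[0,0,0,0,0,0],[0,0,0,0,0,0]], "grip": 0.5}}

```text
clock: 13.9
tool_pos: [0.4522, 0.2663, 0.0509]
orientation: [-179.9, 0.1, -72.5]
force: [-0.2, 0.5, 2.9]
opening: 0.0199
gripper_force: 30.0
```

{"method": "play_rows", "body": {"plan": [[0,0,-1,0,0,0],[0,0,-2,0,0,0],[0,0,-2,0,0,0],[0,0,-1,0,0,2],[1.5,-1.2,0,0,0,0],[2,-1.6,0,0,0,0],[2,-1.6,0,0,0,0],[2,-1.6,0,0,0,0],[1.4,-1.2,0.5,0,0,0],[1,-0.3,1,0,0,0],[0,0,0,0,0,0],[0,0,0,0,0,0]]}}

```text
clock: 14.9
tool_pos: [0.5498, 0.1896, 0.0944]
orientation: [179.9, -0.0, -74.6]
force: [-0.8, 0.2, -1.7]
opening: 0.0197
gripper_force: 30.0
```

```bash
python3 - <<'E'
from h import *
ims=[]
for c in("side","top"):
    S=snapshot(c)
    for t in("push_rod","rod_tip","inlet_mouth"):
        print(c,t,[(np.round(q["position"],4),round(q["score"],2)) for q in spot_point(c,t)[:2]])
    cv2.imwrite(f"pics/full_{c}.png",S["frame"][:,:,::-1])
    o=(290,140) if c=="side" else (240,130)
    ims.append(cv2.resize(S["frame"][o[1]:o[1]+110,o[0]:o[0]+100],None,fx=4,fy=4,interpolation=2))
cv2.imwrite("pics/c3.png",np.hstack(ims)[:,:,::-1])
delta([.5504,.1908,.095],-74.5)
E
```

```text
side push_rod [(array([0.5485, 0.1954, 0.0924]), 0.73)]
side rod_tip [(array([0.5855, 0.057 , 0.0926]), 0.75)]
side inlet_mouth [(array([0.5942, 0.0233, 0.0907]), 0.91)]
top push_rod []
top rod_tip [(array([0.594 , 0.06  , 0.0992]), 0.74)]
top inlet_mouth [(array([0.5943, 0.0252, 0.0976]), 0.77), (array([ 0.6252, -0.0863,  0.0936]), 0.69)]
tool [0.5504 0.191  0.0954] [-1.7997e+02  1.0000e-02 -7.4440e+01] turn [-0.03  0.01  0.06] shift now-axes [0.02 0.01 0.04] goal-axes [0.02 0.01 0.04]
```

View pics/c3.png

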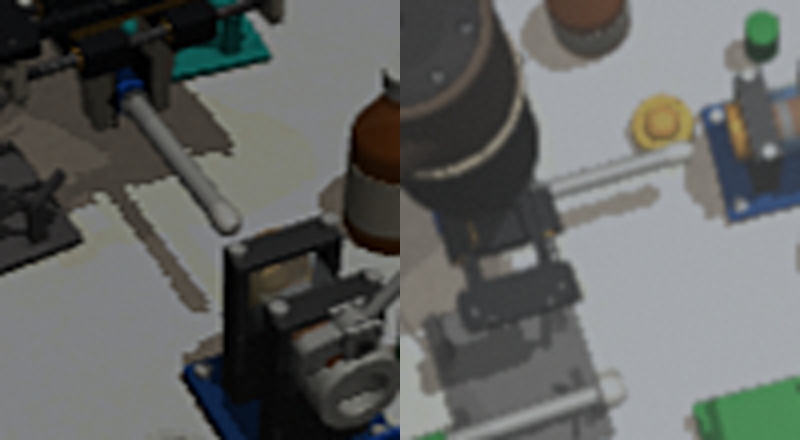

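```bash
python3 - <<'E'
from h import *
u=np.array([.267,-.9636,0]);tcp=np.array([.5504,.191,.0954]);ims=[]
for c,o in(("side",(330,175)),("top",(300,135))):
    S=snapshot(c);z=6;im=cv2.convertScaleAbs(cv2.resize(S["frame"][o[1]:o[1]+75,o[0]:o[0]+66],None,fx=z,fy=z,interpolation=cv2.INTER_CUBIC),alpha=1.6)
    for d,col in((.145,(255,0,0)),(.17,(0,255,0)),(.28,(0,255,255))):
        p=(proj(S,tcp+d*u)-o+.5)*z; cv2.drawMarker(im,tuple(int(v) for v in p),col,cv2.MARKER_CROSS,10,1)
        print(c,d,p/z+o)
    ims.append(im)
cv2.imwrite("pics/c4.png",np.hstack(ims)[:,:,::-1])
E
```

```text
side 0.145 [350.26841991 197.45955885]
side 0.17 [355.77328563 204.3712    ]
side 0.28 [382.49452714 237.92108875]
top 0.145 [315.41128149 166.27204124]
top 0.17 [323.94504282 163.74408197]
top 0.28 [361.35767196 152.661325  ]
```

View pics/c4.png

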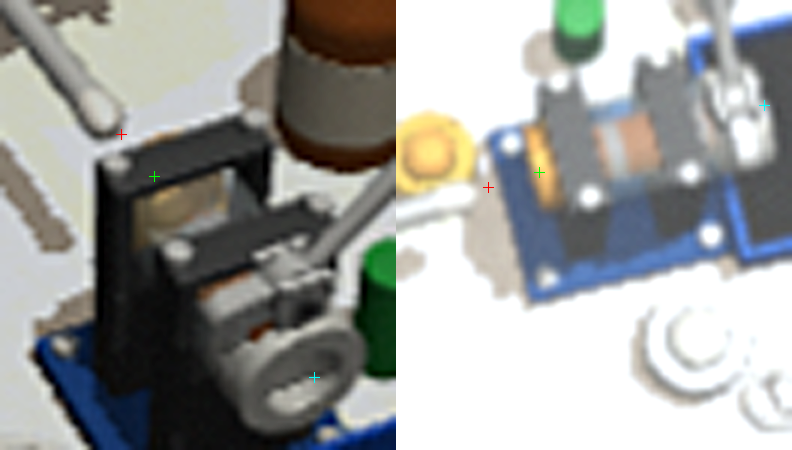

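The picture shows the rod tip just short of the inlet. The marker line (red to cyan) drifts towards +y relative to the housing at the outlet: side (314,377) against the ring centre (298,378). I fit the stand's pose from its screws and the rod's own line.

```bash
cat > un.py <<'E'
from h import *
def un(S,px,z):
    Rc=R.from_euler('xyz',S["attitude"],degrees=True); d=Rc.apply([(px[0]-S["cx"])/S["fx"],(px[1]-S["cy"])/S["fy"],1]); return S["position"]+d*(z-S["position"][2])/d[2]
E
python3 - <<'E'
from un import *
T=snapshot("top");A=snapshot("side")
t=lambda x,y:((x-396)/6+300-.5,y/6+135-.5); a=lambda x,y:(x/6+330-.5,y/6+175-.5)
ang=lambda d:np.degrees(np.arctan2(d[1],d[0]))
b=[un(T,t(*p),.01) for p in((510,145),(548,277),(710,235))]
k=[un(T,t(*p),.127) for p in((560,83),(590,197),(690,172))]
s=[un(A,a(*p),.127) for p in((118,168),(256,118),(180,250),(320,205))]
print("base",np.round(b,4)[:,:2].tolist(),ang(b[2]-b[1]),ang(b[0]-b[1])-90,"centre",(b[0]+b[2])/2)
print("caps",np.round(k,4)[:,:2].tolist(),ang(k[2]-k[1]),ang(k[0]-k[1])-90)
print("side",np.round(s,4)[:,:2].tolist(),ang(s[2]-s[0]),ang(s[3]-s[1]),ang(s[1]-s[0])-90,ang(s[3]-s[2])-90,"centre",np.mean(s,0))
# rod: bright-shaft line in each image: unproject at z .095
print("ring side",un(A,a(299,380),.095),"brass top",un(T,t(542,168),.095))
for S,n,f in((T,"top",None),(A,"side",None)):
    # shaft centre across expected line
    g=cv2.cvtColor(S["frame"],cv2.COLOR_RGB2GRAY).astype(float); u=np.array([.267,-.9636,0]);v=np.array([.9636,.267,0]);o=np.array([.5504,.191,.0954]);res=[]
    for d in np.arange(.06,.125,.01):
        w=np.arange(-.016,.0161,.001); q=proj(S,np.array([o+d*u+x*v for x in w]))
        val=cv2.remap(g.astype(np.float32),q[:,0].astype(np.float32)[None],q[:,1].astype(np.float32)[None],1)[0]
        res.append(val.astype(int).tolist())
    print(n); [print(*r) for r in res[::3]]
E
```

```text
base [[0.6318, 0.0412], [0.564, 0.0239], [0.5832, -0.0569]] -76.5919121008403 -75.70241822330655 centre [ 0.60750916 -0.00788251  0.01      ]
caps [[0.6298, 0.017], [0.5758, 0.0047], [0.5863, -0.0411]] -77.06125993313397 -77.21455572729715
side [[0.575, 0.0034], [0.6299, 0.0181], [0.5862, -0.0399], [0.6395, -0.0289]] -75.40123132315948 -78.49622481945569 -74.970793825048 -78.37767525801107 centre [ 0.60764826 -0.01181577  0.127     ]
ring side [ 0.61962816 -0.07844808  0.095     ] brass top [0.59801124 0.0260439  0.095     ]
top
160 164 168 167 165 163 154 142 130 123 119 115 122 131 142 148 153 157 153 148 142 139 137 136 142 150 158 162 164 167 167 166 166
161 165 168 167 166 163 154 142 131 126 120 116 124 132 142 148 153 159 153 147 141 141 141 142 148 155 161 163 165 166 167 167 167
167 167 167 165 163 160 150 140 129 124 121 119 129 138 147 153 157 161 158 155 151 146 142 139 137 134 130 121 111 102 107 112 117
side
65 65 64 62 57 51 45 41 46 53 63 73 83 90 96 101 104 106 105 99 92 81 70 60 58 60 62 62 62 63 63 64 64
129 131 133 125 113 93 64 40 42 50 62 73 82 90 96 100 102 103 104 103 103 107 114 121 125 127 127 126 126 126 126 126 126
128 129 131 130 126 107 83 58 53 54 64 78 93 102 110 116 119 123 122 116 109 105 104 107 116 126 129 127 126 126 126 126 126
```

{"method": "play_rows", "body": {"plan": [[0,-0.3,0,0,0,1.8],[1,-0.3,0,0,0,0],[1,0,0,0,0,0],[0,0,0,0,0,0],[0,0,0,0,0,0]]}}

```text
clock: 15.92
tool_pos: [0.5612, 0.1715, 0.095]
orientation: [180.0, -0.0, -76.3]
force: [-0.5, 0.7, -1.7]
opening: 0.0199
gripper_force: 30.0
```

```bash
python3 - <<'E'
from un import *
ob=get_obs();print(ob["tool_pos"],ob["orientation"])
u=np.array([.2368,-.9716,0]);tcp=ob["tool_pos"];ims=[]
for c,o in(("side",(335,175)),("top",(300,140))):
    S=snapshot(c);z=9;im=cv2.convertScaleAbs(cv2.resize(S["frame"][o[1]:o[1]+65,o[0]:o[0]+44],None,fx=z,fy=z,interpolation=cv2.INTER_CUBIC),alpha=1.1 if c=="top" else 1.6)
    for d,col in((.15,(255,0,0)),(.26,(0,255,255))):
        p=(proj(S,tcp+d*u)-o+.5)*z; cv2.drawMarker(im,tuple(int(v) for v in p),col,cv2.MARKER_CROSS,10,1)
    ims.append(im)
cv2.imwrite("pics/c5.png",np.hstack(ims)[:,:,::-1])
E
```

```text
[0.56121177 0.17149304 0.09495318] [ 1.79978045e+02 -6.02096345e-03 -7.63480723e+01]
```

View pics/c5.png

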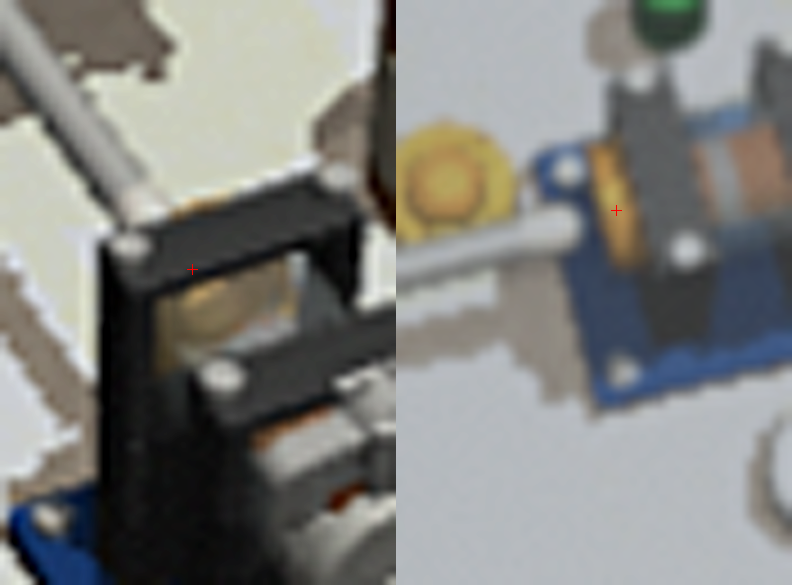

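The top view shows the rod axis at (575,224), passing the brass centre (615,206) about 2 mm low, with a 6 mm gap. I shift 2 mm to +y and enter slowly.

{"method": "play_rows", "body": {"plan": [[0,-0.2,0,0,0,0],[0.4,0,0,0,0,0],[0.4,0,0,0,0,0],[0.4,0,0,0,0,0],[0.3,0,0,0,0,0],[0,0,0,0,0,0]]}}

```text
clock: 16.52
tool_pos: [0.5667, 0.1578, 0.095]
orientation: [180.0, -0.0, -76.3]
force: [-0.2, -0.2, -0.8]
opening: 0.0199
gripper_force: 30.0
```

{"method": "play_rows", "body": {"plan": [[0.4,0,0,0,0,0],[0.4,0,0,0,0,0],[0.4,0,0,0,0,0],[0,0,0,0,0,0]]}}

```text
clock: 16.85
tool_pos: [0.5696, 0.1461, 0.0951]
orientation: [180.0, -0.0, -76.3]
force: [-0.8, 0.3, -0.3]
opening: 0.0197
gripper_force: 30.0
```

{"method": "play_rows", "body": {"plan": [[0.5,0,0,0,0,0],[0.6,0,0,0,0,0],[0.6,0,0,0,0,0],[0.6,0,0,0,0,0],[0.6,0,0,0,0,0],[0,0,0,0,0,0]]}}

```text
clock: 17.35
tool_pos: [0.5765, 0.1175, 0.095]
orientation: [180.0, -0.0, -76.3]
force: [-0.4, -0.2, -0.6]
opening: 0.0199
gripper_force: 30.0
```

{"method": "play_rows", "body": {"plan": [[0.6,0,0,0,0,0],[0.6,0,0,0,0,0],[0.6,0,0,0,0,0],[0.6,0,0,0,0,0],[0,0,0,0,0,0]]}}

```text
clock: 17.77
tool_pos: [0.5822, 0.0942, 0.0951]
orientation: [180.0, -0.0, -76.3]
force: [0.4, 0.5, -1.1]
opening: 0.0197
gripper_force: 30.0
```

```bash
python3 - <<'E'
from h import *
S=snapshot("side")
for t in("rod_tip","cartridge","push_rod","cam_knob"): print(t,[(np.round(q["position"],4),round(q["score"],2)) for q in spot_point("side",t)[:2]])
A=S["frame"][165:265,325:425]
T=snapshot("top");B=T["frame"][120:220,280:380]
im=cv2.convertScaleAbs(np.hstack([cv2.resize(x,(400,400),interpolation=2) for x in(A,B)]),alpha=1.3);cv2.imwrite("pics/c6.png",im[:,:,::-1])
E
```

```text
rod_tip [(array([0.5823, 0.098 , 0.0881]), 0.27)]
cartridge [(array([ 0.622 , -0.0694,  0.0934]), 0.75), (array([ 0.7589, -0.1314, -0.0013]), 0.35)]
push_rod [(array([ 0.6114, -0.023 , -0.0022]), 0.65), (array([0.5791, 0.1015, 0.0947]), 0.62)]
cam_knob [(array([ 0.6749, -0.0529,  0.175 ]), 0.53)]
```

View pics/c6.png

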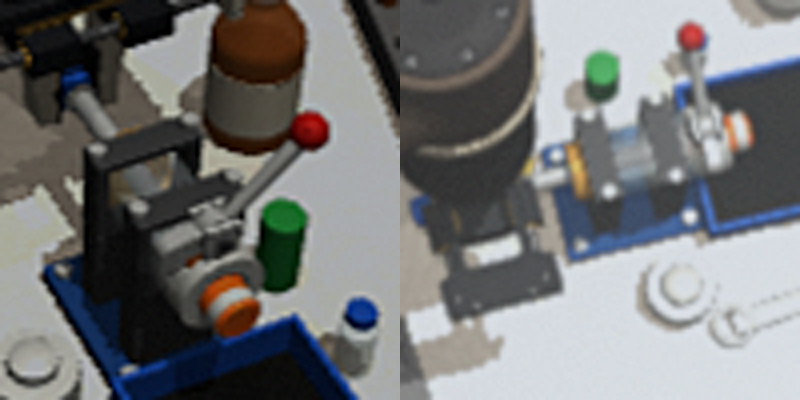

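The cartridge pokes out of the outlet at crop (235,305), with the rod in the bore behind it. I drive on.

{"method": "play_rows", "body": {"plan": [[0.6,0,0,0,0,0],[0.6,0,0,0,0,0],[0.6,0,0,0,0,0],[0.6,0,0,0,0,0],[0.6,0,0,0,0,0],[0.6,0,0,0,0,0],[0.5,0,0,0,0,0],[0,0,0,0,0,0],[0,0,0,0,0,0],[0,0,0,0,0,0]]}}

```text
clock: 18.9
tool_pos: [0.5918, 0.0554, 0.095]
orientation: [180.0, -0.0, -76.3]
force: [0.6, 0.1, -1.3]
opening: 0.0197
gripper_force: 30.0
```

```bash
python3 - <<'E'
from h import *
S=snapshot("side")
for t in("rod_tip","cartridge","cam_knob"): print(t,[(np.round(q["position"],4),round(q["score"],2)) for q in spot_point("side",t)[:3]])
A=S["frame"][165:300,325:460]
im=cv2.convertScaleAbs(cv2.resize(A,(540,540),interpolation=2),alpha=1.3);cv2.imwrite("pics/c7.png",im[:,:,::-1])
E
```

```text
rod_tip [(array([ 0.4365,  0.1911, -0.0032]), 0.74), (array([ 6.858e-01,  1.900e-03, -6.000e-04]), 0.66), (array([ 0.6233, -0.0813,  0.0929]), 0.47)]
cartridge [(array([ 0.6294, -0.1019,  0.0313]), 0.71), (array([ 0.4369,  0.1882, -0.0018]), 0.25)]
cam_knob [(array([ 0.6725, -0.0544,  0.1721]), 0.62)]
```

View pics/c7.png

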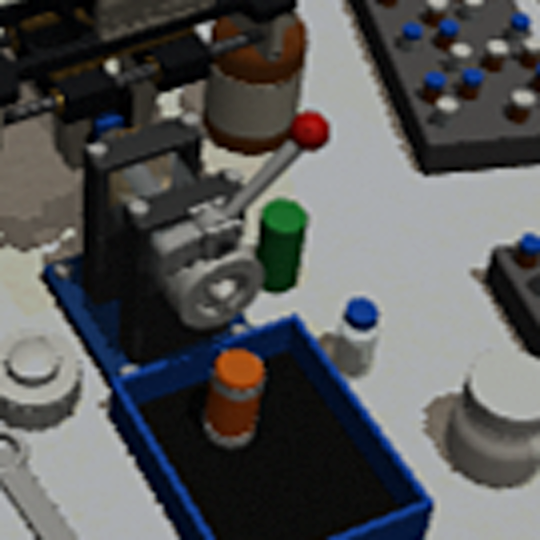

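The cartridge stands in the tray at (237,395), and the lever is open. I draw the rod straight out.

{"method": "play_rows", "body": {"plan": [[-0.6,0,0,0,0,0],[-1,0,0,0,0,0],[-1.2,0,0,0,0,0],[-1.2,0,0,0,0,0],[-1.2,0,0,0,0,0],[-1.2,0,0,0,0,0],[-1.2,0,0,0,0,0],[-1.2,0,0,0,0,0],[-1.2,0,0,0,0,0],[-1.2,0,0,0,0,0],[-1.2,0,0,0,0,0],[-1.2,0,0,0,0,0],[-1.2,0,0,0,0,0],[0,0,0,0,0,0]]}}

```text
clock: 20.27
tool_pos: [0.5565, 0.2015, 0.0951]
orientation: [-180.0, 0.0, -76.2]
force: [-0.5, 0.2, -1.4]
opening: 0.0197
gripper_force: 30.0
```

```bash
python3 - <<'E'
from h import *
delta([.4522,.2663,.0509],-72.5)
E
```

```text
tool [0.5565 0.2015 0.0951] [-1.7997e+02  1.0000e-02 -7.6210e+01] turn [-0.03  0.01 -3.71] shift now-axes [-8.78  8.59  4.42] goal-axes [-9.32  8.    4.42]
```

{"method": "play_rows", "body": {"plan": [[0,0,-1,0,0,-1.8],[0,0,0,0,0,-1.9],[-1.3,1,0,0,0,0],[-2,1.7,0,0,0,0],[-2,1.7,0,0,0,0],[-2,1.8,0,0,0,0],[-1.5,1.3,0,0,0,0],[-0.5,0.5,0,0,0,0],[0,0,0,0,0,0]]}}

```text
clock: 21.02
tool_pos: [0.4516, 0.2648, 0.1054]
orientation: [-180.0, 0.0, -72.5]
force: [0.4, -0.5, -1.6]
opening: 0.0195
gripper_force: 30.0
```

```bash
python3 - <<'E'
from h import *
delta([.4522,.2663,.0509],-72.5)
E
```

```text
tool [0.4516 0.2648 0.1054] [-1.7998e+02  2.0000e-02 -7.2480e+01] turn [-0.02  0.02  0.02] shift now-axes [-0.12 -0.1   5.45] goal-axes [-0.12 -0.11  5.45]
```

{"method": "play_rows", "body": {"plan": [[-0.1,-0.1,1,0,0,0],[0,0,1.5,0,0,0],[0,0,1.2,0,0,0],[0,0,0.8,0,0,0],[0,0,0.5,0,0,0],[0,0,0.4,0,0,0],[0,0,0,0,0,0],[0,0,0,0,0,0]]}}

```text
clock: 21.68
tool_pos: [0.4535, 0.2651, 0.0509]
orientation: [180.0, -0.0, -72.6]
force: [-0.8, 0.0, -0.9]
opening: 0.0197
gripper_force: 30.0
```

{"method": "play_rows", "body": {"plan": [[0,0,0.1,0,0,0],[0,0,0,0,0,0]]}}

```text
clock: 21.85
tool_pos: [0.4536, 0.2652, 0.0506]
orientation: [-180.0, -0.0, -72.6]
force: [-0.9, -2.0, 5.2]
opening: 0.0198
gripper_force: 30.0
```

{"method": "play_rows", "body": {"plan": [[0,0,0,0,0,0],[0,0,0,0,0,0],[0,0,0,0,0,0],[0,0,0,0,0,0],[0,0,0,0,0,0],[0,0,-1,0,0,0],[0,0,-2,0,0,0],[0,0,-3,0,0,0],[0,0,-4,0,0,0],[0,0,-4,0,0,0],[-4,0,-2,0,0,0],[-4,0,0,0,0,0],[-4,0,0,0,0,0],[-4,0,0,0,0,0],[0,0,0,0,0,0]], "grip": 4.6}}

```text
clock: 23.1
tool_pos: [0.4049, 0.4208, 0.2096]
orientation: [-179.9, 0.1, -72.4]
force: [0.8, 0.5, 0.9]
opening: 0.0459
gripper_force: 0.0
```

```bash
python3 - <<'E'
from h import *
S=snapshot("side")
for t in("push_rod","rod_tip","thick_rod","cartridge","cam_knob"): print(t,[(np.round(q["position"],4),round(q["score"],2)) for q in spot_point("side",t)[:2]])
A=S["frame"][120:300,220:460]
cv2.imwrite("pics/c8.png",cv2.convertScaleAbs(cv2.resize(A,None,fx=3.3,fy=3.3,interpolation=2),alpha=1.3)[:,:,::-1])
E
```

```text
push_rod [(array([0.451 , 0.27  , 0.0497]), 0.86)]
rod_tip [(array([ 0.7083,  0.1297, -0.0033]), 0.67), (array([0.4949, 0.1297, 0.0508]), 0.53)]
thick_rod [(array([0.3839, 0.2468, 0.0526]), 0.74)]
cartridge [(array([ 0.6264, -0.0988,  0.0314]), 0.8), (array([0.493 , 0.1299, 0.0506]), 0.29)]
cam_knob [(array([ 0.6731, -0.0563,  0.1764]), 0.77)]
```

View pics/c8.png

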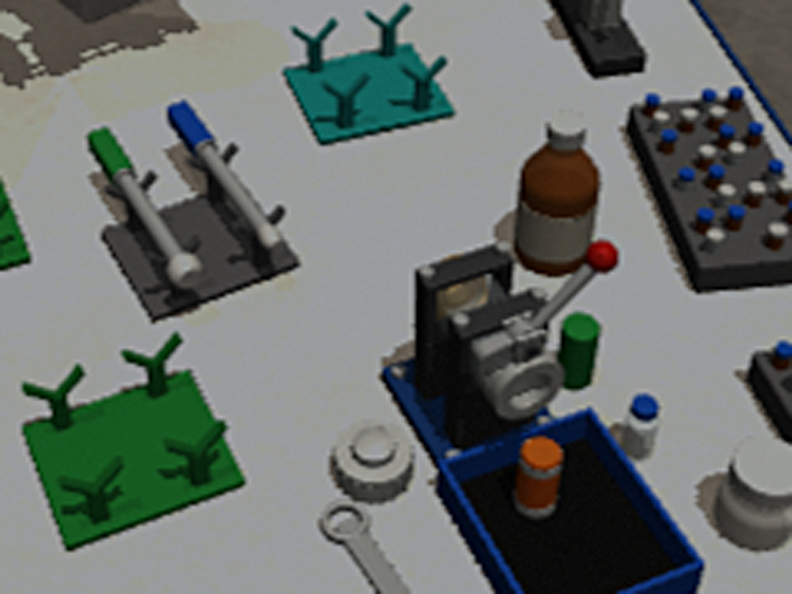

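The final view shows the rod back in its slot at (225,175), the lever open with its knob at (602,255), and the cartridge in the tray at (540,475). The other things stand where they were. I hand the job in.

```bash
python3 -c "
from plant import *
print(close_job())"
```

```text
the job is handed in; nothing more can be done
None
```

The job is handed in at about 23 s on the robot's clock, with no verdict returned: the cam lever is open, the cartridge is in the catch tray, the push rod is back in its slot, and the last picture shows nothing else moved.

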